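# Centre the clay kettle on its stove

## Robot

A 6-joint arm with a two-finger parallel gripper is mounted at the origin on the work surface. World frame = base frame: x ahead of the robot, y to its left, z up, the work surface at z = 0. Lengths are in m, angles in rad, forces in N, time in s.
With the tool pointing down it reaches from about 0.4 to 0.825 m from the base axis. Payload 7 kg.
Tool frame: the origin (TCP) lies at the very end of the fingers, on their centre line; the grasp point (between the pads) lies tcp_to_grasp behind it (tcp_to_grasp is the distance from the TCP to the grasp point, in m); x points along the fingers, y is the direction in which the jaws open and shut, and the axes are right-handed (so a half turn about x gives the same grasp; the last joint's range is limited). The gripper opens to 88 mm and grips with 3 to 60 N. Pads are 19 mm wide; open, the fingers measure 130 mm over their backs; the gripper's body (78 mm by 193 mm) begins 47 mm behind the grasp point.
Start: joints at [-1.018, 0.359, 0.012, 0, -1.224, -0.288], TCP at [0.177, -0.651, 0.227] pointing down, gripper open.
Joint ranges: [-3.07, 3.07], [-1.43, 2.12], [-1.02, 1.25], [-3.03, 1.67], [-3.05, -0], [-3.03, 3.03]. Speed limits (rad/s): [2.39, 2.39, 3.01, 3.14, 3.14, 3.14].

## Interface

Orientations are given as a unit quaternion [x, y, z, w].
In Python, from rig import * gives the robot as it stands. The module is installed in compiled form; this text tells all that it offers. Calls block until the motion is done:
- move_pose(position, orientation): joint-space move of the TCP to a pose.
- movel(position, rot=None, rate=0.15, max_force=None): straight line of the TCP; rot=None keeps the orientation; rate is the mean speed in m/s. With max_force (N) it stops when the force on the tool has changed by that much, and returns True; else False.
- move_j(angles): joint-space move.
- open_jaws() and grasp(newtons=None): open the fingers fully, or close them until they stop; newtons is the grip in N (None keeps the last).
- wait(seconds).
- ik(position, orientation): joint angles nearest the present ones, or None.
- get_state(): the state.
- grab_frame(name): name is "side" or "top"; returns a dict with "color" (400x640x3 uint8, red, green, blue), "camera_matrix" (3x3 intrinsics, pixels), "origin" and "attitude" of the camera in the world. Camera axes: x right, y down, z forward; pixel columns grow to the right and rows downward; lengths in m; the calibration is good to about 2 mm. A picture is of the moment at which its call begins. There is no depth.
A pose or a line that the arm cannot do raises Unreachable and nothing moves.
- finish_job(): hands the job in, once; it reports no verdict.
The state is a dict: "t": time; "q": joint angles; "joint_velocities": joint speeds; "effort": joint torques, N m; "ee_pos": TCP position; "tcp_rot": TCP orientation; "wrist_force": force on the tool from outside, world axes, zero at the start; "ft_torque": the same for the moment, N m; "grip_width": finger opening in m.
Only numpy, scipy, OpenCV 4.12 (cv2) and the standard library are available. Lean on these libraries where they do the work, as an engineer would, in place of code of your own. Each camera call takes 0.05 s, during which the arm holds its last target.

## Task

The clay kettle stands off-centre on top of the cream charcoal stove. With light taps of a fingertip against its round belly, nudge it until it sits centred over the stove's mouth and flat on the stove's three lugs, then draw the hand clear. Never lift or tip it, don't touch its handle, spout or lid, and leave the stove, teapot, slab, cup and caddy where they stand.

Things in the scene. Friction and masses are not known exactly. Their poses are not given: they have to be found in the camera images.
- stove: Cream clay charcoal stove, loose but heavy (2 kg), a waisted round column 164 mm high to its rim, foot 110 mm across, rim 132 mm outside, dark open mouth. Three flat lugs on the rim, 120 degrees apart, 30 mm wide, reach from 52 in to 22 mm from the axis, the first along +x; the kettle rests on their tops, 170 mm above the table. Origin: centre of its underside on the table; z up its axis.
- kettle: Squat red-brown clay kettle, 0.45 kg, 92 mm high. Belly 116 mm across, widest 34 mm above the foot; the foot is flat only over 60 mm, then rounds up, so it is wobbly. Origin: centre of the foot's underside, on the belly's axis; z up, x to the spout, y to the handle. Starts 12 to 17 mm off the stove's axis, any yaw. Pushed at its widest it slides under a few newtons; pushed higher it tips.
- kettle_spout: The kettle's short spout (fixed to the kettle). Its root is this origin, 49 mm from the kettle's axis along the kettle's +x, 40 mm above the foot; it rises outwards to a mouth 21 mm across, 83 mm from the axis and up to 76 mm above the foot. Not to be touched.
- kettle_handle: The kettle's straight hollow side handle (fixed to the kettle). Its root is this origin, 51 mm from the kettle's axis along the kettle's +y, 40 mm above the foot; it rises slightly outwards to an end 25 mm across, 123 mm from the axis and up to 76 mm above the foot. Not to be touched.
- kettle_lid: The kettle's closed lid (it stays on the kettle): a shallow dome 68 mm across with a knob 22 mm across on top. Origin: centre of its underside, on the kettle's axis, 66 mm above the foot. Not to be touched.
- slab: Bystander: dark slate slab 150 x 240 x 26 mm on which the teapot stands. Origin: centre of its underside.
- teapot: Bystander: small dark red clay teapot, belly 72 mm across, 64 mm high, standing on the slab. Origin: centre of its underside.
- cup: Bystander: flared clay cup, 80 mm across the rim, 60 mm high. Origin: centre of its underside.
- caddy: Bystander: grey-green tea caddy with a wooden stopper, 66 mm across, 84 mm high. Origin: centre of its underside.
Not all that is in view belongs to the job. Leave any orange or yellow look-alike of the kettle alone.

How it is judged:
By the outcome, as a careful person would: the job done as asked, in the order asked, and still so for the second after the job is handed in, with the robot touching nothing.
It also fails if it takes over 67 s, if anything falls off the work surface, if the arm or the gripper's body presses on something with over 40 N, if the wrist force passes 120 N, or if a joint passes its speed limit or range.

## Working session

There is one attempt and no reset: what is moved stays moved. The work goes in short steps, each a Python script; the robot and the scene stay as the last script left them, time stands still between calls to the robot, and variables do not carry over. Pictures are saved under pics/ and viewed, and the job is handed in when it is done.

```bash
mkdir -p pics; python3 - <<'E'
from rig import *
import cv2,numpy as np
for n in("side","top"):
    f=grab_frame(n); cv2.imwrite(f"pics/{n}0.png",f["color"][:,:,::-1]); print(n,f["camera_matrix"],f["origin"],f["attitude"])
s=get_state();print(s)
E
```

```text
side [[491.43604792   0.         323.28434328]
 [  0.         491.43604792 200.01257734]
 [  0.           0.           1.        ]] [0.11266789 1.07042208 0.81198548] [-0.14689453  0.85397802 -0.49059849  0.09196008]
top [[363.02499872   0.         317.36370242]
 [  0.         363.02499872 202.27947257]
 [  0.           0.           1.        ]] [ 0.37214087 -0.01943531  1.04788951] [ 0.70753811 -0.70188488  0.04502969 -0.06870056]
{'t': 0.1, 'q': array([-1.01789705e+00,  3.59336563e-01,  1.11667662e-02, -2.66274398e-04,
       -1.22411160e+00, -2.88096429e-01]), 'joint_velocities': array([-0.00216791, -0.00080015,  0.00071529,  0.00089611, -0.00247373,
       -0.00237637]), 'effort': array([-8.33801441e-04, -5.84163952e+01,  2.93750775e+01,  7.01546386e+00,
        1.02236177e-02, -6.33154968e-05]), 'ee_pos': array([ 0.17650764, -0.65107096,  0.22571731]), 'tcp_rot': array([-0.0928014 ,  0.70105555,  0.0938323 ,  0.70078849]), 'wrist_force': array([-0.47173272, -0.45460871, -0.65135572]), 'ft_torque': array([-0.01186063, -0.03862249, -0.02287331]), 'grip_width': 0.08757576033776819}
```

View pics/side0.png

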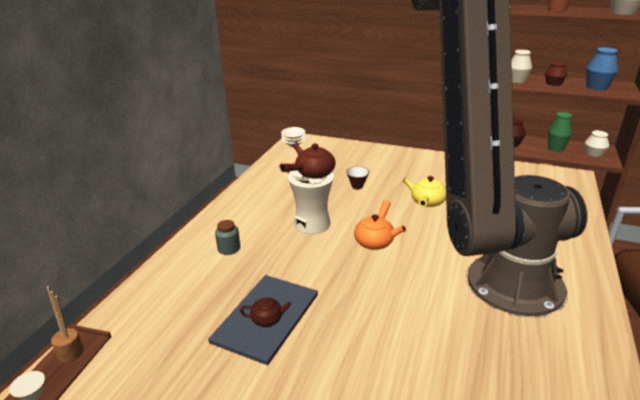

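View pics/top0.png

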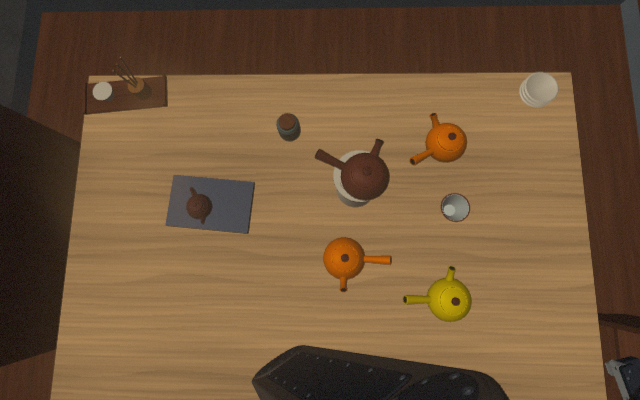

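```bash
python3 - <<'E'
import cv2,numpy as np
a=cv2.imread("pics/top0.png")[125:225,300:420]; b=cv2.imread("pics/side0.png")[130:245,265:385]
cv2.imwrite("pics/topc.png",cv2.convertScaleAbs(cv2.resize(a,None,fx=6,fy=5.9,interpolation=cv2.INTER_CUBIC),alpha=1.8))
cv2.imwrite("pics/sidec.png",cv2.convertScaleAbs(cv2.resize(b,None,fx=5,fy=5,interpolation=cv2.INTER_CUBIC),alpha=1.5))
E
```

```text
(no output)
```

View pics/topc.png

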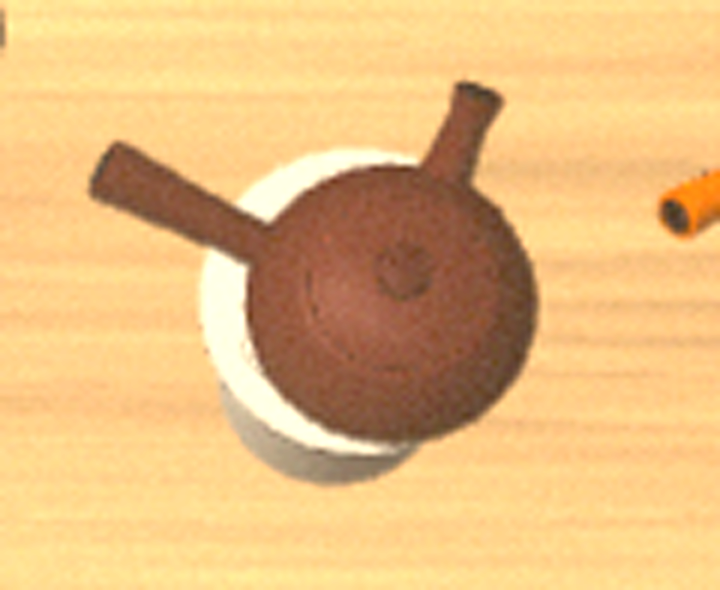

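View pics/sidec.png

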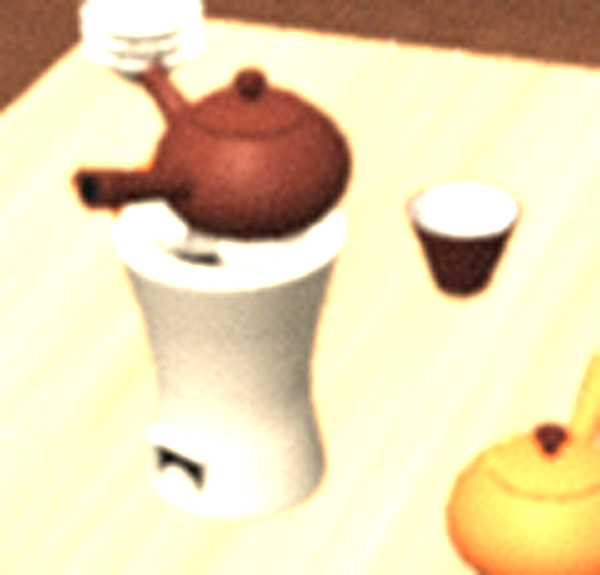

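```bash
cat > h.py <<'E'
import cv2,numpy as np
from scipy.spatial.transform import Rotation as R
from scipy.optimize import least_squares
def ray(f,px,z):
    px=np.atleast_2d(px).astype(float)
    d=np.c_[px,np.ones(len(px))]@np.linalg.inv(f["camera_matrix"]).T@R.from_quat(f["attitude"]).as_matrix().T
    o=np.array(f["origin"]); return (o+d*((z-o[2])/d[:,2])[:,None])[:,:2]
def proj(f,P):
    p=(np.atleast_2d(P)-f["origin"])@R.from_quat(f["attitude"]).as_matrix()
    q=p@f["camera_matrix"].T; return q[:,:2]/q[:,2:]
def masks(f,roi):
    x0,y0,x1,y1=roi
    im=cv2.resize(f["color"][y0:y1,x0:x1],None,fx=4,fy=4,interpolation=cv2.INTER_CUBIC)
    hsv=cv2.cvtColor(cv2.GaussianBlur(im,(0,0),2),cv2.COLOR_RGB2HSV)
    return im,hsv
def cnt(m,roi):
    c=max(cv2.findContours(m.astype(np.uint8),cv2.RETR_EXTERNAL,cv2.CHAIN_APPROX_NONE)[0],key=cv2.contourArea)[:,0]
    return (c+0.5)/4-0.5+np.array(roi[:2])
def circ(P,r=None,loss=0.0015):
    f=(lambda p:np.hypot(*(P-p[:2]).T)-(r if r else p[2]))
    s=least_squares(f,np.r_[P.mean(0),[0.06]],loss="soft_l1",f_scale=loss); return s.x,np.std(s.fun),s.fun
E
python3 - <<'E'
from rig import *
from h import *
f=grab_frame("top");roi=(300,125,420,225)
im,hsv=masks(f,roi)
for p in [(370,176),(338,180),(345,196),(355,202),(330,158),(310,190),(400,200)]:
    print(p,hsv[(p[1]-125)*4,(p[0]-300)*4])
g=grab_frame("side")
im,hs=masks(g,(265,130,385,245))
for p in [(313,165),(290,180),(310,205),(325,225),(345,215),(280,215),(300,230)]:
    print(p,hs[(p[1]-130)*4,(p[0]-265)*4])
print(ray(f,[(365,176)],.204),ray(g,[(313,160)],.204))
E
```

```text
(370, 176) [ 10 146  82]
(338, 180) [ 20  57 165]
(345, 196) [ 19  58 159]
(355, 202) [16 70 95]
(330, 158) [ 10 138  76]
(310, 190) [ 16 123 145]
(400, 200) [ 16 126 148]
(313, 165) [  6 148 134]
(290, 180) [ 23  32 245]
(310, 205) [ 19  57 169]
(325, 225) [ 18  59 160]
(345, 215) [ 18  98 241]
(280, 215) [ 18 104 235]
(300, 230) [ 19  52 219]
[[ 0.57295602 -0.10282202]] [[ 0.58372552 -0.11795669]]
```

```bash
cat >> h.py <<'E'
def measure(f,g,verbose=True,tag=None):
    out={}
    for n,fr,roi,vk in(("top",f,(295,120,425,230),112),("side",g,(265,135,385,245),175)):
        im,h=masks(fr,roi); H,S,V=[h[:,:,i].astype(int) for i in range(3)]
        k=((V<vk)&(S>105)&((H<14)|(H>170))).astype(np.uint8)
        E=lambda d:cv2.getStructuringElement(cv2.MORPH_ELLIPSE,(d,d))
        # opening removes handle, spout
        ko=cv2.morphologyEx(k,cv2.MORPH_OPEN,E(61 if n=="top" else 65))
        c=cnt(ko,roi)
        P=ray(fr,c,0.204); out[n+"_kpix"]=c
        m=(S<(88))&(k==0); 
        if n=="top": m&=(V>125)
        m=cv2.morphologyEx(m.astype(np.uint8),cv2.MORPH_OPEN,E(7))
        s=cnt(m,roi); Q=ray(fr,s,0.164); out[n+"_spix"]=s
        out[n]=(P,Q)
        if tag:
            v=cv2.cvtColor(im,cv2.COLOR_RGB2BGR); 
            for cc,col in((c,(0,255,0)),(s,(255,0,0))):
                for p in cc: cv2.circle(v,tuple(np.round((p-np.array(roi[:2])+.5)*4).astype(int)),1,col,-1)
            cv2.imwrite(f"pics/{n}_{tag}.png",v)
    return out
E
python3 - <<'E'
from rig import *
from h import *
f=grab_frame("top");g=grab_frame("side")
o=measure(f,g,tag="m1")
for n in("top","side"):
    P,Q=o[n]; print(n,circ(P)[:2],circ(Q,.066)[:2])
E
cd pics; python3 -c "
import cv2,numpy as np
a=cv2.imread('top_m1.png');b=cv2.imread('side_m1.png');c=np.zeros((440,800,3),np.uint8)
a=cv2.resize(a,(400,340));b=cv2.resize(b,(400,367));c[:340,:400]=a;c[:367,400:]=b;cv2.imwrite('m1.png',c)"
```

```text
top (array([ 0.57468473, -0.09936808,  0.05468576]), np.float64(0.0017600669968649027)) (array([ 0.58581478, -0.0956405 ,  0.06      ]), np.float64(0.0069355365238519305))
side (array([ 0.57765714, -0.1112539 ,  0.08464417]), np.float64(0.016652515877044805)) (array([0.54157349, 0.01098005, 0.06      ]), np.float64(0.0434199747503721))
```

View pics/m1.png

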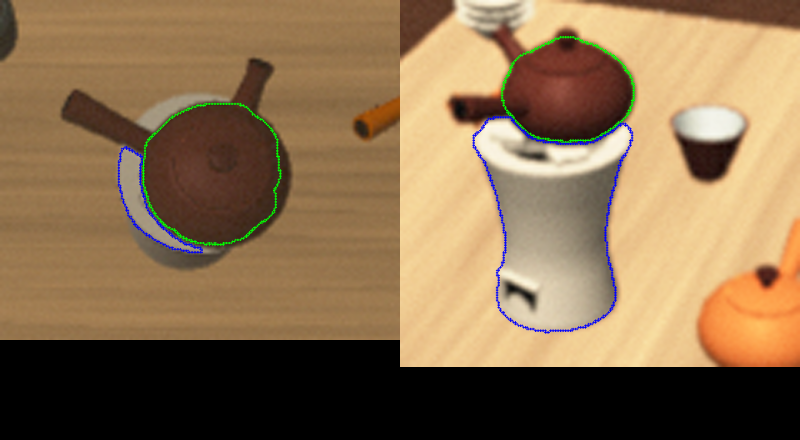

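```bash
cat >> h.py <<'E'
def E(d): return cv2.getStructuringElement(cv2.MORPH_ELLIPSE,(d,d))
def measure2(f,g,tag=None):
    roi=(295,120,425,230); im,h=masks(f,roi); H,S,V=[h[:,:,i].astype(int) for i in range(3)]
    kc=ray(f,[(0,0)],.2)[0]
    k=((V<112)&(S>100)).astype(np.uint8)
    k=cv2.morphologyEx(k,cv2.MORPH_CLOSE,E(9)); ko=cv2.morphologyEx(k,cv2.MORPH_OPEN,E(45)); c=cnt(ko,roi); P=ray(f,c,.204)
    for _ in range(4):
        (kx,ky,kr),sd,res=circ(P); P=P[np.abs(res)<0.004]
    K=np.array([kx,ky])
    m=((S<90)&(V>122)&(k==0)).astype(np.uint8); m=cv2.morphologyEx(m,cv2.MORPH_OPEN,E(5))
    cs=[x[:,0] for x in cv2.findContours(m,cv2.RETR_EXTERNAL,cv2.CHAIN_APPROX_NONE)[0] if cv2.contourArea(x)>60]
    s=(np.vstack(cs)+.5)/4-.5+np.array(roi[:2]); Q=ray(f,s,.164)
    Qk=ray(f,s,.204)
    sel=np.hypot(*(Qk-K).T)>kr+0.006   # not bordering the kettle
    Q=Q[sel]; s=s[sel]; C=Q.mean(0)
    C0=K+[0,.012]
    for t in (.012,.008,.005,.003,.003,.003):
        d=np.hypot(*(Q-C0).T)-.066; I=np.abs(d)<t
        C,ssd,r=circ(Q[I],.066,.001); C0=C[:2]
    ang=np.degrees(np.arctan2(*(Q[I]-C0).T[::-1]))
    if tag:
        v=cv2.convertScaleAbs(cv2.cvtColor(im,cv2.COLOR_RGB2BGR),alpha=1.6)
        t=np.linspace(0,2*np.pi,200)
        for ctr,r_,z,col in((K,kr,.204,(0,255,0)),(C0,.066,.164,(255,0,0))):
            p=proj(f,np.c_[ctr[0]+r_*np.cos(t),ctr[1]+r_*np.sin(t),0*t+z])
            cv2.polylines(v,[np.round((p-np.array(roi[:2])+.5)*4).astype(int)],True,col,1)
        for p in s[I]: cv2.circle(v,tuple(np.round((p-np.array(roi[:2])+.5)*4).astype(int)),1,(0,0,255),-1)
        cv2.imwrite(f"pics/t_{tag}.png",v)
    return K,kr,sd,C0,ssd,I.sum(),np.histogram(ang,bins=np.arange(-180,181,30))[0],(f,g)
E
python3 - <<'E'
from rig import *
from h import *
f=grab_frame("top");g=grab_frame("side")
import pickle;pickle.dump((f,g),open("fg0.pkl","wb"))
o=measure2(f,g,"m2");print(o[:7]); print((o[0]-o[3])*1000)
# knob and check: project
K,C=o[0],o[3]
print("knob top px",proj(f,[K[0],K[1],.262]),"side knob",proj(g,[K[0],K[1],.262]),"stove foot side",proj(g,[[C[0],C[1],0],[C[0],C[1],.164]]))
E
```

```text
(array([ 0.57354027, -0.10281436]), np.float64(0.05707833943873988), np.float64(0.0008931913868690896), array([ 0.58411785, -0.0927137 ]), np.float64(0.0006993588661756887), np.int64(292), array([ 0,  0,  0,  0,  0, 18, 52, 33, 37, 53, 50, 49]))
[-10.57757709 -10.10065599]
knob top px [[367.52478961 169.67666418]] side knob [[313.98131195 143.83052398]] stove foot side [[311.47697097 224.22521643]
 [310.04909289 176.20834993]]
```

View pics/t_m2.png

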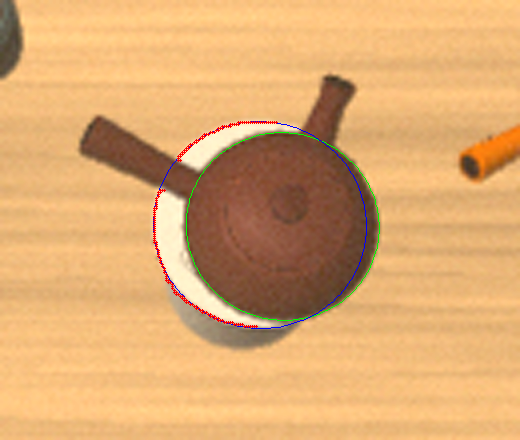

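```bash
cat >> h.py <<'E'
def orient(u,sgn=1,tilt=0):
    u=np.r_[u,0]/np.linalg.norm(u); x=np.cos(tilt)*np.array([0,0,-1.])+np.sin(tilt)*u
    y=sgn*np.array([-u[1],u[0],0]); z=np.cross(x,y)
    return R.from_matrix(np.c_[x,y,z]).as_quat()
E
python3 - <<'E'
import rig
from rig import *
from h import *
print(tcp_to_grasp)
K=np.array([.5735,-.1028]);C=np.array([.5841,-.0927]);u=(C-K)/np.linalg.norm(C-K)
for s in(1,-1):
  for t in (0,.2):
    for d,z in((.11,.32),(.11,.196),(.066,.196)):
        q=ik(np.r_[K-u*d,z],orient(u,s,t)); print(s,t,d,z,None if q is None else np.round(q,2))
E
```

```text
0.0188
1 0 0.11 0.32 [ 0.03  0.06 -0.16  0.   -1.35 -0.84]
1 0 0.11 0.196 [ 0.03  0.14 -0.36  0.   -1.07 -0.84]
1 0 0.066 0.196 [ 0.08  0.17 -0.32  0.   -1.08 -0.89]
1 0.2 0.11 0.32 [-0.09  0.01 -0.16 -0.16 -1.27 -0.68]
1 0.2 0.11 0.196 [-0.09  0.09 -0.35 -0.18 -1.   -0.63]
1 0.2 0.066 0.196 [-0.02  0.12 -0.33 -0.17 -0.99 -0.7 ]
-1 0 0.11 0.32 [ 0.03  0.06 -0.16  0.   -1.35  2.31]
-1 0 0.11 0.196 [ 0.03  0.14 -0.36  0.   -1.07  2.31]
-1 0 0.066 0.196 [ 0.08  0.17 -0.32  0.   -1.08  2.25]
-1 0.2 0.11 0.32 [-0.09  0.01 -0.16 -0.16 -1.27  2.46]
-1 0.2 0.11 0.196 [-0.09  0.09 -0.35 -0.18 -1.    2.51]
-1 0.2 0.066 0.196 [-0.02  0.12 -0.33 -0.17 -0.99  2.44]
```

```bash
python3 - <<'E'
from rig import *
from h import *
K=np.array([.5735,-.1028]);C=np.array([.5841,-.0927]);u=(C-K)/np.linalg.norm(C-K)
grasp(5)
q=orient(u,1)
p=get_state()["ee_pos"]; movel([p[0],p[1],.34],rate=.25)
move_pose(np.r_[K-u*.12,.34],q)
movel(np.r_[K-u*.12,.196],rate=.12)
s=get_state();print(s["t"],s["ee_pos"],s["grip_width"],s["wrist_force"])
f=grab_frame("top");g=grab_frame("side")
cv2.imwrite("pics/a.png",np.vstack([f["color"][90:290,150:550],g["color"][80:280,150:550]])[:,:,::-1])
E
```

```text
5.7917 [ 0.48706444 -0.1856726   0.19670399] 0.0004936372927561716 [-0.15247458 -0.38468535  0.19179306]
```

View pics/a.png

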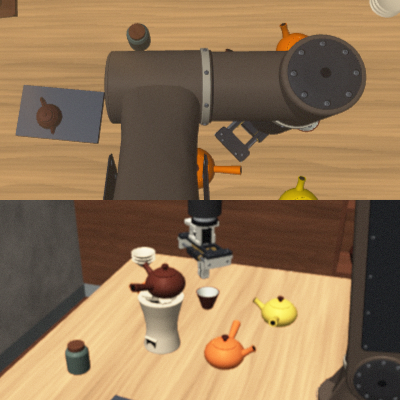

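```bash
cat >> h.py <<'E'
import pickle
K0=np.array([.5735,-.1028]);C0_=np.array([.5841,-.0927]);U0=(C0_-K0)/np.linalg.norm(C0_-K0)
def blob(g):
    roi=(265,130,385,245); im,h=masks(g,roi); H,S,V=[h[:,:,i].astype(int) for i in range(3)]
    k=((V<175)&(S>105)&((H<14)|(H>170))).astype(np.uint8)
    ko=cv2.morphologyEx(k,cv2.MORPH_OPEN,E(65)); c=cnt(ko,roi)
    m=cv2.moments(c.astype(np.float32)); return np.array([m["m10"],m["m01"]])/m["m00"],c
def disp(g):
    g0=pickle.load(open("fg0.pkl","rb"))[1]
    a,ca=blob(g0);b,cb=blob(g)
    return ray(g,b,.212)[0]-ray(g0,a,.212)[0],b-a,cv2.contourArea(cb.astype(np.float32))/cv2.contourArea(ca.astype(np.float32))
E
cat > tap.py <<'E'
import sys
from rig import *
from h import *
# args: list of finger distances (mm, TCP to original K0 along u): push-to
for a in sys.argv[1:]:
    d=float(a)/1000
    movel(np.r_[K0-U0*(d+.008),.196],rate=.08)
    hit=movel(np.r_[K0-U0*d,.196],rate=.012,max_force=12)
    s=get_state();F=s["wrist_force"]
    movel(np.r_[K0-U0*(d+.025),.196],rate=.08); wait(.2)
    g=grab_frame("side"); D=disp(g)
    print(a,hit,"F",np.round(F,2),"ee err",np.round(1000*(s["ee_pos"]-np.r_[K0-U0*d,.196]),1),"disp mm",np.round(D[0]*1000,2),"px",np.round(D[1],2),round(D[2],3),"t",round(get_state()["t"],1),flush=True)
    pickle.dump(g,open("g_last.pkl","wb"))
    cv2.imwrite(f"pics/tap_{a}.png",cv2.resize(g["color"][120:240,250:400],None,fx=4,fy=4,interpolation=cv2.INTER_CUBIC)[:,:,::-1])
E
python3 tap.py 68 64.5
```

```text
68 False F [-0.01 -0.24  0.22] ee err [-0.  0. -0.] disp mm [ 0.28 -0.17] px [-0.07 -0.04] 1.004 t 8.1
64.5 False F [-2.3  -2.31  2.05] ee err [-0.2 -0.2  0. ] disp mm [1.66 1.09] px [-0.69  0.08] 1.01 t 10.1
```

View pics/tap_64.5.png

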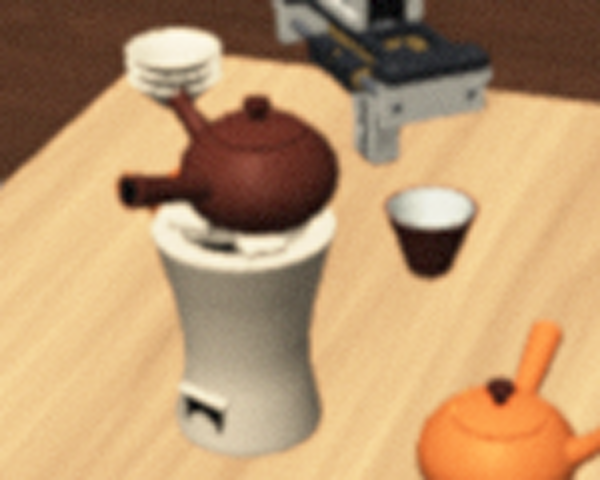

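```bash
python3 - <<'E'
from h import *
f,g=pickle.load(open("fg0.pkl","rb"))
K=K0
for z in(.225,.234,.24):
    p=ray(f,[(319,153.9)],z)[0]; q=ray(f,[(379.5,140.5)],z)[0]
    print(z,"handle",np.hypot(*(p-K)),np.degrees(np.arctan2(*(p-K)[::-1])),"spout",np.hypot(*(q-K)),np.degrees(np.arctan2(*(q-K)[::-1])))
    print(proj(g,np.r_[p,z]),proj(g,np.r_[q,z]))
cv2.imwrite("pics/s0.png",cv2.resize(g["color"][120:240,250:400],None,fx=4,fy=4,interpolation=cv2.INTER_CUBIC)[:,:,::-1])
print(proj(g,[[*K,.262],[*K,.170]]))
E
```

```text
0.225 handle 0.11894571562101552 66.53952120352415 spout 0.08650986057468923 -22.25640637732086
[[283.12791187 170.05250955]] [[292.6660104  147.76366928]]
0.234 handle 0.11762857398830294 67.7004429306832 spout 0.08318015860361515 -22.249711457583828
[[283.92575622 167.11874709]] [[293.33328935 145.22746662]]
0.24 handle 0.11677780867002154 68.48872953568976 spout 0.08096035796376122 -22.24494223812119
[[284.46112939 165.15012038]] [[293.78151059 143.52386143]]
[[313.99300605 143.83432986]
 [314.71066049 173.36048208]]
```

View pics/s0.png

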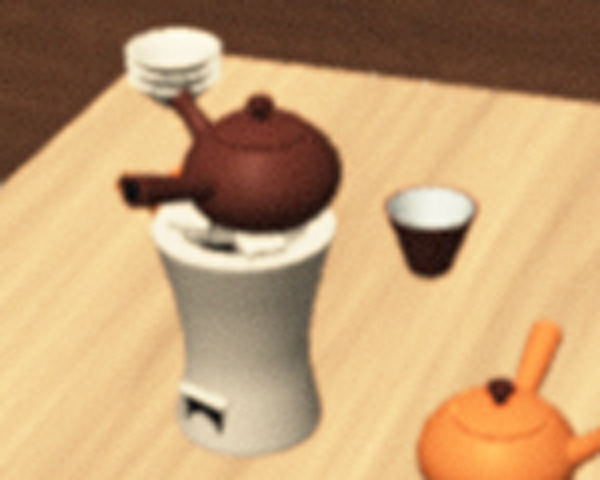

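```bash
python3 tap.py 61 58
```

```text
61 False F [-2.68 -2.63  1.48] ee err [-0.2 -0.2  0. ] disp mm [4.34 3.84] px [-1.93  0.35] 1.004 t 12.0
58 False F [-1.55 -1.51 -0.6 ] ee err [-0.2 -0.1 -0.1] disp mm [6.61 6.07] px [-2.97  0.57] 1.006 t 13.9
```

View pics/tap_58.png

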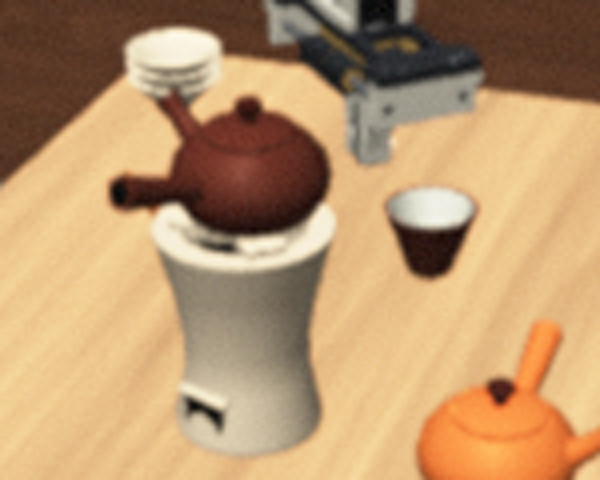

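```bash
python3 tap.py 55 53.2; python3 - <<'E'
from rig import *
from h import *
movel(np.r_[K0-U0*.12,.196],rate=.15); movel(np.r_[K0-U0*.12,.30],rate=.2)
q=get_state()["q"].copy(); q[0]-=1.0; move_j(q)
f=grab_frame("top");g=grab_frame("side");pickle.dump((f,g),open("fg1.pkl","wb"))
o=measure2(f,g,"m3");print(o[:7],(o[0]-o[3])*1000,"kettle move",(o[0]-K0)*1000,get_state()["t"])
E
```

```text
55 False F [-2.35 -2.33  1.7 ] ee err [-0.2 -0.2 -0. ] disp mm [8.54 7.94] px [-3.85  0.75] 1.009 t 15.8
53.2 False F [-2.25 -2.47  0.77] ee err [-0.3 -0.2  0. ] disp mm [9.7  9.11] px [-4.39  0.87] 1.005 t 17.7
(array([ 0.58445686, -0.09229677]), np.float64(0.05685961058009038), np.float64(0.0009845670457787506), array([ 0.5846959 , -0.09240599]), np.float64(0.0006970143620250095), np.int64(310), array([53, 45, 24,  0,  0,  0,  0,  0, 36, 53, 45, 54])) [-0.23904146  0.10922109] kettle move [10.95685884 10.50323073] 20.75
```

```bash
ls pics/t_m3.png
```

```text
pics/t_m3.png
```

View pics/t_m3.png

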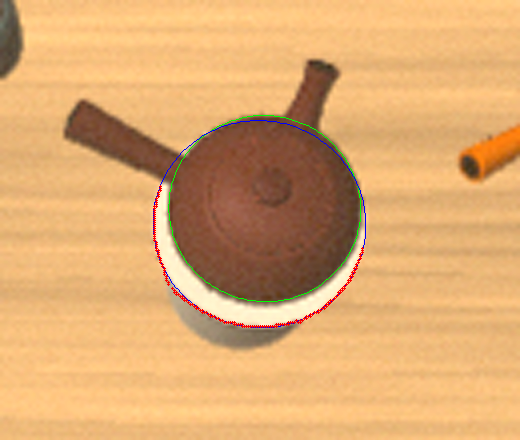

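```bash
python3 - <<'E'
from h import *
f,g=pickle.load(open("fg1.pkl","rb"))
roi=(265,125,385,245); im,h=masks(g,roi); H,S,V=[h[:,:,i].astype(int) for i in range(3)]
k=((V<175)&(S>105)&((H<14)|(H>170))).astype(np.uint8)
m=((S<80)&(k==0)).astype(np.uint8); m=cv2.morphologyEx(m,cv2.MORPH_OPEN,E(7))
lab=cv2.connectedComponents(m)[1]; m=lab==lab[(205-125)*4,(311-265)*4]
tc=lambda x:(x+.5)/4
L=[]
C=np.array([.5844,-.0925])
ax=proj(g,[[*C,0],[*C,.26]]); axis=lambda r:ax[0,0]+(r-ax[0,1])*(ax[1,0]-ax[0,0])/(ax[1,1]-ax[0,1])
for r in (176,180,184,188,192,196,200,204,208):
    c=np.where(m[(r-125)*4])[0]; a,b=tc(c.min())+265-.5,tc(c.max())+265-.5
    print(r,round(a,2),round(b,2),"mid",round((a+b)/2,2),"axis pred",round(axis(r),2))
# kettle
for r in (138,140,142,143,144,145,146,147,148,150,154,160,164,168,172,174,176):
    c=np.where(k[(r-125)*4])[0]
    if len(c): print("k",r,round(tc(c.min())+264.5,2),round(tc(c.max())+264.5,2),"mid",round((tc(c.min())+tc(c.max()))/2+264.5,2),"axis",round(axis(r),2))
cv2.imwrite("pics/s1.png",cv2.resize(g["color"][130:200,260:350],None,fx=8,fy=8,interpolation=cv2.INTER_CUBIC)[:,:,::-1])
E
```

```text
176 286.88 333.62 mid 310.25 axis pred 309.92
180 287.62 332.12 mid 309.88 axis pred 310.04
184 290.38 330.12 mid 310.25 axis pred 310.16
188 291.88 329.12 mid 310.5 axis pred 310.28
192 293.38 327.88 mid 310.62 axis pred 310.4
196 294.38 326.88 mid 310.62 axis pred 310.52
200 295.12 326.38 mid 310.75 axis pred 310.64
204 295.88 325.88 mid 310.88 axis pred 310.76
208 296.12 326.12 mid 311.12 axis pred 310.88
k 138 264.62 384.38 mid 324.5 axis 308.79
k 140 264.62 384.38 mid 324.5 axis 308.85
k 142 264.62 384.38 mid 324.5 axis 308.91
k 143 264.62 384.38 mid 324.5 axis 308.94
k 144 264.62 292.62 mid 278.62 axis 308.97
k 145 264.62 312.38 mid 288.5 axis 309.0
k 146 264.62 313.12 mid 288.88 axis 309.03
k 147 264.62 313.62 mid 289.12 axis 309.06
k 148 264.62 314.88 mid 289.75 axis 309.09
k 150 264.62 320.12 mid 292.38 axis 309.15
k 154 292.88 325.88 mid 309.38 axis 309.27
k 160 291.38 329.88 mid 310.62 axis 309.45
k 164 279.62 330.38 mid 305.0 axis 309.57
k 168 275.12 329.62 mid 302.38 axis 309.68
k 172 276.38 326.12 mid 301.25 axis 309.8
k 174 296.62 324.12 mid 310.38 axis 309.86
k 176 299.38 366.88 mid 333.12 axis 309.92
```

View pics/s1.png

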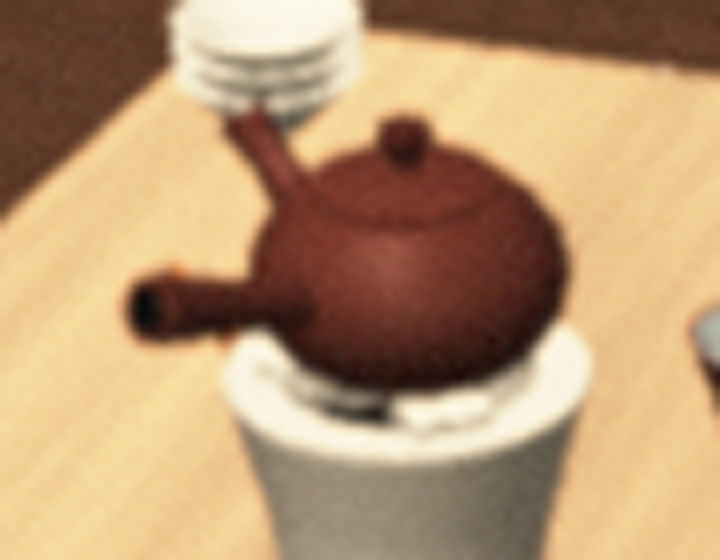

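```bash
cat >> h.py <<'E'
def radial(f,c,z,r0,r1,angs,chan):
    rs=np.arange(r0,r1,.0002); out=[]
    for a in np.radians(angs):
        p=proj(f,np.c_[c[0]+rs*np.cos(a),c[1]+rs*np.sin(a),0*rs+z]).astype(np.float32)
        v=cv2.remap(chan,p[:,0].reshape(1,-1).copy(),p[:,1].reshape(1,-1).copy(),cv2.INTER_CUBIC)[0]
        v=cv2.GaussianBlur(v.reshape(1,-1),(0,0),5)[0]
        gr=np.abs(np.gradient(v)); i=np.argmax(gr); out.append((rs[i],gr[i]))
    return np.array(out)
E
python3 - <<'E'
from h import *
for n,K,C in(("fg0.pkl",K0,C0_),("fg1.pkl",np.array([.58446,-.0923]),np.array([.5847,-.0924]))):
    f=pickle.load(open(n,"rb"))[0]
    rgb=f["color"].astype(np.float32); gray=rgb.sum(2)/3
    ang=np.arange(-180,180,4)
    o=radial(f,K,.204,.050,.064,ang,rgb[:,:,1].copy())
    # drop handle & spout sectors
    bad=lambda c,w:np.abs((ang-c+180)%360-180)<w
    keep=~bad(67,24)&~bad(-22,24)
    P=K+o[keep,:1]*np.c_[np.cos(np.radians(ang[keep])),np.sin(np.radians(ang[keep]))]
    for _ in range(3):
        x,sd,res=circ(P); P=P[np.abs(res)<.003]
    print(n,"kettle",x,sd,len(P))
    print(np.c_[ang[keep],np.round(o[keep,0]*1000,1)][::3].tolist())
    # rim: use blue channel/saturation
    sat=cv2.cvtColor(f["color"],cv2.COLOR_RGB2HSV)[:,:,1].astype(np.float32)
    o=radial(f,C,.164,.060,.072,ang,sat)
    rr=range(90,175) if n=="fg0.pkl" else None
    k2=((ang>125)|((ang<-120)|(False))) if n=="fg0.pkl" else ((ang>110)|(ang<-110))
    Q=C+o[k2,:1]*np.c_[np.cos(np.radians(ang[k2])),np.sin(np.radians(ang[k2]))]
    for _ in range(3):
        y,sd,res=circ(Q,.066); Q=Q[np.abs(res)<.003]
    print("stove",y[:2],sd,len(Q)); print(np.c_[ang[k2],np.round(o[k2,0]*1000,1)].tolist())
    print("knob pred",proj(f,np.r_[x[:2],.262]),"diff",(x[:2]-y[:2])*1000)
    im=cv2.convertScaleAbs(cv2.resize(f["color"][135:220,325:410],None,fx=7,fy=7,interpolation=cv2.INTER_CUBIC),alpha=2.2)[:,:,::-1].copy()
    t=np.linspace(0,6.3,100)
    for r,z in((.011,.257),(.034,.236)):
        p=proj(f,np.c_[x[0]+r*np.cos(t),x[1]+r*np.sin(t),0*t+z]); cv2.polylines(im,[np.round((p-[325,135]+.5)*7).astype(int)],True,(0,255,0),1)
    cv2.imwrite("pics/kn_%s.png"%n[:3],im)
    cv2.imwrite("pics/kn%s.png"%n[2],im)
E
```

```text
fg0.pkl kettle [ 0.57322004 -0.10196408  0.05782534] 0.00036458748793789423 64
[[-180.0, 58.4], [-168.0, 58.2], [-156.0, 57.6], [-144.0, 57.6], [-132.0, 57.2], [-120.0, 57.2], [-108.0, 57.2], [-96.0, 56.8], [-84.0, 57.2], [-72.0, 57.0], [-60.0, 56.8], [-48.0, 58.2], [12.0, 57.8], [24.0, 57.6], [36.0, 58.0], [96.0, 58.4], [108.0, 58.2], [120.0, 59.6], [132.0, 59.0], [144.0, 58.8], [156.0, 59.2], [168.0, 58.4]]
stove [ 0.58541661 -0.08956228] 0.0013020698995214839 22
[[-180.0, 66.0], [-176.0, 61.6], [-172.0, 62.0], [-168.0, 63.4], [-164.0, 61.8], [-160.0, 68.2], [-156.0, 62.8], [-152.0, 65.8], [-148.0, 61.4], [-144.0, 61.6], [-140.0, 64.6], [-136.0, 63.2], [-132.0, 66.6], [-128.0, 63.4], [-124.0, 68.0], [128.0, 70.6], [132.0, 69.0], [136.0, 66.2], [140.0, 66.6], [144.0, 65.6], [148.0, 62.0], [152.0, 66.0], [156.0, 65.8], [160.0, 67.0], [164.0, 66.0], [168.0, 64.8], [172.0, 66.8], [176.0, 65.8]]
knob pred [[367.14127841 169.81633153]] diff [-12.19656596 -12.40180069]
fg1.pkl kettle [ 0.58284316 -0.09249669  0.05786141] 0.00038510133327122415 66
[[-180.0, 60.2], [-168.0, 59.4], [-156.0, 
[... 262 characters left out ...]
[156.0, 60.0], [168.0, 59.6]]
stove [ 0.58379953 -0.09227743] 0.000883100546551485 33
[[-180.0, 66.6], [-176.0, 66.6], [-172.0, 69.2], [-168.0, 68.0], [-164.0, 68.8], [-160.0, 68.8], [-156.0, 66.8], [-152.0, 66.4], [-148.0, 66.6], [-144.0, 66.6], [-140.0, 66.2], [-136.0, 66.4], [-132.0, 66.2], [-128.0, 66.0], [-124.0, 66.2], [-120.0, 66.0], [-116.0, 66.0], [-112.0, 66.4], [112.0, 66.2], [116.0, 66.0], [120.0, 67.4], [124.0, 68.2], [128.0, 70.4], [132.0, 70.2], [136.0, 66.4], [140.0, 66.6], [144.0, 67.4], [148.0, 65.2], [152.0, 65.8], [156.0, 67.0], [160.0, 65.6], [164.0, 66.2], [168.0, 66.6], [172.0, 67.0], [176.0, 67.2]]
knob pred [[362.81372527 165.59365531]] diff [-0.9563713  -0.21926445]
```

View pics/kn1.png

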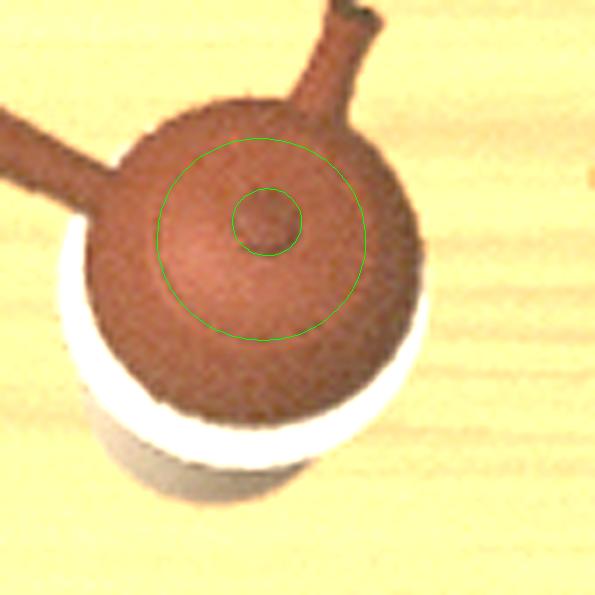

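View pics/kn0.png

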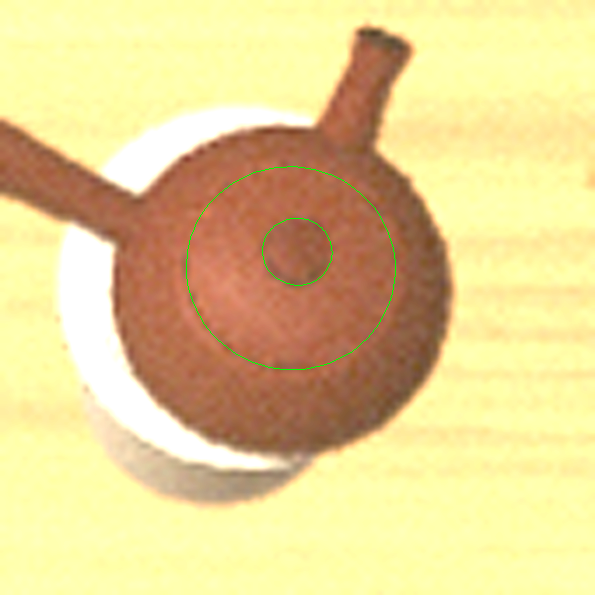

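```bash
python3 - <<'E'
from rig import *
from h import *
u=np.array([1.,0]);q=orient(u,1); y=-.0925; g0=pickle.load(open("fg1.pkl","rb"))[1]
move_pose([.46,y,.30],q); movel([.46,y,.196],rate=.12); movel([.508,y,.196],rate=.08)
for x in(.5171,):
    hit=movel([x,y,.196],rate=.012,max_force=12); s=get_state()
    movel([x-.025,y,.196],rate=.08); wait(.2)
    g=grab_frame("side");a=blob(g0)[0];b=blob(g)[0]
    print(hit,s["wrist_force"],s["ee_pos"],"disp mm",(ray(g,b,.212)-ray(g,a,.212))*1000,b-a)
movel([.45,y,.196]); movel([.45,y,.30],rate=.2)
j=get_state()["q"].copy(); j[0]-=1.0; move_j(j)
f=grab_frame("top");g=grab_frame("side");pickle.dump((f,g),open("fg2.pkl","wb"))
print((ray(g,blob(g)[0],.212)-ray(g,blob(g0)[0],.212))*1000,"total",disp(g)[0]*1000)
o=measure2(f,g,"m4");print(o[0],o[3],(o[0]-o[3])*1000,get_state()["t"],get_state()["ee_pos"])
K=np.array([.5841,-.0925]);ang=np.arange(-180,180,4)
r=radial(f,K,.204,.050,.064,ang,f["color"][:,:,1].astype(np.float32))
bad=lambda c,w:np.abs((ang-c+180)%360-180)<w
keep=~bad(67,24)&~bad(-22,24)
P=K+r[keep,:1]*np.c_[np.cos(np.radians(ang[keep])),np.sin(np.radians(ang[keep]))]
for _ in range(3):
    x,sd,res=circ(P); P=P[np.abs(res)<.003]
print(x,sd)
cv2.imwrite("pics/fin.png",np.hstack([cv2.resize(f["color"][120:220,300:420],(400,333)),cv2.resize(g["color"][130:230,260:380],(400,333))])[:,:,::-1])
cv2.imwrite("pics/fin_t.png",f["color"][:,:,::-1])
E
```

```text
False [-4.23130738 -0.12600819  1.10600207] [ 0.51677678 -0.09257763  0.19589755] disp mm [[ 7.78592376 10.19914133]] [-3.9254951   1.12857288]
[[ 1.55922439 -0.29628582]] total [10.9566216  9.2474283]
[ 0.58580059 -0.09239137] [ 0.58465869 -0.09236735] [ 1.14189867 -0.02402277] 28.925 [ 0.16629248 -0.42843224  0.29961889]
[ 0.58410021 -0.09249688  0.05784015] 0.0003575967925848981
```

View pics/fin.png

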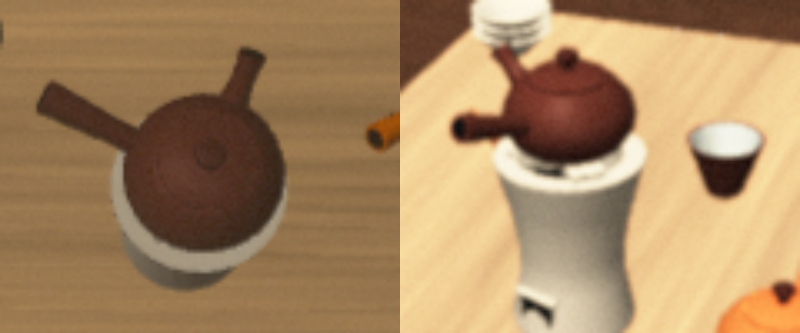

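View pics/fin_t.png

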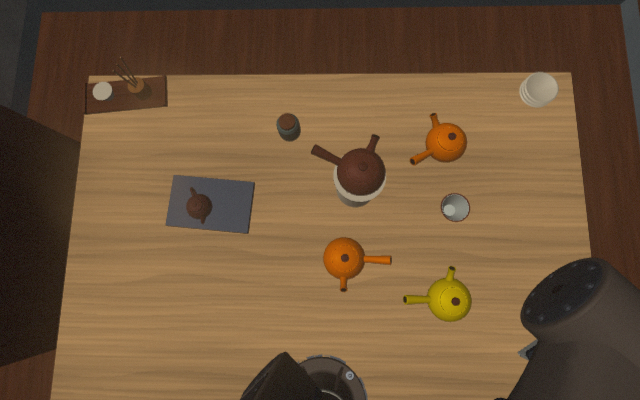

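```bash
python3 - <<'E'
from rig import *
finish_job(); print(get_state()["t"])
E
```

```text
the job is handed in; nothing more can be done
the job is handed in; nothing more can be done
```

I nudged the kettle over the stove's mouth with light taps of the closed fingertips on its belly at its widest. There were five taps along the offset of about 14.6 mm, then one small trim along +x. Horizontal force stayed at or below about 4.2 N in the readings taken at the end of each tap. I then swung the hand clear and handed the job in at about 29 s.

**Centring:** the kettle's axis measured (0.5841, -0.0925) by edge fit in the top view. The stove's axis came out at (0.5838–0.5847, -0.0925), so they agree to about 1 mm.

**Flatness and bystanders:** by eye in the last pictures, the kettle looks flat, and the stove, teapot, slab, cup and caddy have not moved. I did not measure its level after the last tap.

**Readings that disagreed:**
- The colour-mask fit put the kettle about 1.1 mm too far in +x. I trusted the edge fit instead, because its radius of 57.8 mm matched the true belly (58 mm).
- The side view gave a total travel of (11.0, 9.2) mm where the top view gave (10.9, 9.5) mm.
- One side-view reading right after the last tap was far off, probably because the gripper was in the picture. I discarded it and measured again with the arm away.

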